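Push the used retaining ring under the spring flap of the parts drop box

ROBOT

A 7-joint arm with a two-finger parallel gripper is mounted at the origin on a cart in front of the work surface, level with it; the furniture and walls round the work are solid. World frame = base frame: x ahead of the robot, y to its left, z up, the work surface at z = 0. Lengths are in m, angles in rad, forces in N, time in s.
With the tool pointing down it reaches from about 0.4 to 0.85 m from the base axis. Payload 4.5 kg.
Tool frame: the origin (TCP) lies midway between the tips of the shut fingers; the grasp point (between the pads) lies 19 mm behind it; z points along the fingers, y is the direction in which the jaws open and shut (so a half turn about z gives the same grasp; the last joint's range is limited). The gripper opens to 88 mm and grips with 3 to 60 N. Pads are 18 mm wide; open, the fingers measure 123 mm over their backs; the gripper's body (75 mm by 187 mm) begins 45 mm behind the grasp point.
Start: joints at [1.321, 0.689, -0.195, 1.565, 0.157, 0.902, -0.215], TCP at [0.175, -0.6, 0.239] pointing down, gripper open.
Joint ranges: [-3.01, 3.01], [-0.46, 2.08], [-1.47, 1.51], [0.13, 2.56], [-1, 4.14], [0.04, 2.09], [-2.66, 2.66]. Speed limits (rad/s): [2.57, 2.57, 3.14, 3.14, 3.14, 3.14, 3.14].

INTERFACE

Orientations are given as a 3x3 rotation matrix whose columns are the frame's x, y, z axes.
In Python, from plant import sensors, read_camera, robot gives the robot as it stands.
- The arm moves only by the tool carry_out, never from a script. Its argument "commands" is a list of rows, each an object with "dp": the shift along the tool's x, y, z in units of 300 mm (1.0 is 300 mm), a list of three; "rotation": the turn, a rotation vector about the tool's x, y, z in units of 45 degrees (1.0 is 45 degrees), a list of three. In form: [{"dp": [x, y, z], "rotation": [ax, ay, az]}, ...]. A call has 1 to 10 rows; each row is the pose to reach, as a shift and turn from the pose commanded when the call began, along the tool's axes at that moment; what a row does not reach only later rows make up. A row lasts 1/8 s, in which the tool goes at most 62.5 mm and 10.7 degrees, less where a joint would pass 70% of its speed; a pose out of reach is approached as far as the arm can. A call with a number of a shift or a turn outside -1 to 1 is refused whole. A call with a gripper value outside its range is refused whole. "claw" is the finger opening in mm, from 0 to 88.1, set as the call begins (left out, the last holds). The fingers move at their own pace and stop on an object; "grip_force" is the grip in N (left out, the last holds). Time passes only in rows, so rows that repeat a pose let the fingers close. It gives the time, the measured TCP pose, the force and the opening at its end, in the units of the state.
- sensors.get_state(): the state, without advancing time (a new reading comes with each control period).
- read_camera(name): name is "scene" or "top"; returns a dict with "color" (420x560x3 uint8, red, green, blue), "range_z" (420x560 float32, m along the optical axis (not along the pixel's ray), 0 where there is no reading), "K" (3x3 intrinsics, pixels), "R" (3x3) and "t" (3): a world point X has camera coordinates R X + t. Camera axes: x right, y down, z forward; pixel columns grow to the right and rows downward; lengths in m; the calibration is good to about 2 mm. A picture is of the moment at which its call begins.
- robot.close_job(): hands the job in, once; it reports no verdict.
The state is a dict: "time": time; "joint_pos": joint angles; "qvel": joint speeds; "joint_efforts": joint torques, N m; "ee_pos": TCP position; "orientation": TCP orientation; "wrist_force": force on the tool from outside, world axes, zero at the start; "ft_torque": the same for the moment, N m; "gripper_width": finger opening in m.
Only numpy, scipy, OpenCV 4.12 (cv2) and the standard library are available. Lean on these libraries where they do the work, as an engineer would, in place of code of your own. Each camera call takes 0.05 s, during which the arm holds its last target.

TASK

Post the white knurled ring into the parts drop box without grasping or lifting it: press down the ribbed plate beside the track with one fingertip so that the spring flap over the chute swings up, and while that fingertip keeps the plate down, push the ring along the track with the other fingertip until it drops through the chute. Keep the plate pressed until the ring has dropped, then back off so that the flap springs fully shut, and leave everything else on the bench as it stands.

Things in the scene. Friction and masses are not known exactly. Their poses are not given: they have to be found in the camera images.
- drop_box: Grey metal drop box fixed to the bench, 260 mm long, deck 70 mm high. Origin on the bench below the chute's near edge, on the track's centre line; x runs along the track to the chute, y to the press plate (roughly towards the robot), z up. The track is the level deck from x = -170 to 0 mm between two rails 12 mm high (x = -168 to -10 mm, inner faces at y = -26 and +26 mm).
- chute_mouth (a point): Centre of the chute at deck height (x = 36, y = 0, z = 70 mm in the box's frame, same axes). The chute is an open hole x = 0 to 72, y = -30 to 30 mm of the box's frame, over a bin 64 mm deep with a clear window to the robot's side. Beyond y = 58 mm there is nothing but the press plate and, at bench level, a 6 mm foot plate.
- hinge_mid (a point): Point on the flap's hinge shaft, which lies along the box's x at y = 53, z = 76 mm (this point: x = 0). The flap is one rigid part that turns about it: the steel cover over the chute on one side, the ribbed press plate alongside the track on the other. Pressing the plate down lifts the cover.
- flap (a joint): Opening angle of the flap, rad: 0 shut (a spring shuts it), 0.9 the stop. A fingertip holding the press plate down to 5 mm above deck height gives about 0.7 to 0.8 rad, to 10 mm about 0.5 to 0.65 rad; the ring passes under the cover above about 0.55 rad. Pressing takes 3 to 8 N at 30 mm from the shaft; the fingertip can slide along the plate.
- press_plate (a point): Middle of the press plate; moves with the flap. Plate 150 mm along the box's x (-162 to -12 mm), 68 mm wide, 3 mm thick. Flap shut, it rises at 36 degrees away from the track, from y = 55 mm near deck height to y = 110, z = 117 mm; pressed level it reaches y = 123 mm. Fingertips with middles 65 to 95 mm apart across the track reach plate and track middle together.
- cover_edge (a point): Middle of the cover's edge that faces the track (x = -4, y = 0, z = 76 mm of the box's frame when shut). The cover is a flat plate 4 mm thick, x = -4 to 76, y = -33 to 53 mm, 2 mm above the deck; shut, it blocks the ring. Opening, its far edge (y = -33 mm) swings up, to about 130 mm above the bench at 0.7 rad.
- ring_center (a point): Centre (half-way up) of the white knurled retaining ring, outer diameter 46 mm, 20 mm high, bore 18 mm, about 40 g. It lies flat on the deck between the rails, 55 to 100 mm before the chute's near edge, axis vertical. When its centre is pushed past the chute's near edge with the flap open it tips in and drops. Its own x and y directions mean nothing.
- beaker: Glass beaker, 56 mm wide, 70 mm high, standing loose on the bench behind the start of the track; origin at the centre of its underside. To be left alone.
- sampler_cone: Nickel cone, disc of 48 mm, 17 mm high, loose on the bench to the right; origin at the centre of its underside. To be left alone.
- bottle: Screw-cap bottle, 54 mm wide, 105 mm high, standing loose on the bench to the right; origin at the centre of its underside. To be left alone.
- mug: Mug, 81 mm wide, 113 mm with its handle, 101 mm high, standing loose on the bench to the right; origin at the centre of its underside. To be left alone.
There are look-alikes about, which are no part of the job. What is shaped like the part that bears ring_center but orange or pink is not meant.

How it is judged:
On the way, in this order (a step that is already met when the one before it is completed fails the run):
1. the flap is held open by a fingertip while the ring still lies on the track before the chute (value of joint flap above 0.45 rad and contact force between the fingers and drop_box above 0.3 N and x of ring_center in the frame of drop_box below -0.02 m and z of ring_center in the frame of drop_box above 0.07 m), for 0.2 s.
2. the ring has dropped into the bin while a fingertip still holds the flap open (value of joint flap above 0.4 rad and contact force between the fingers and drop_box above 0.3 N and x of ring_center in the frame of drop_box above 0 m and z of ring_center in the frame of drop_box below 0.05 m), for 0.1 s.
At the end, for the whole second after the job is handed in: The ring lies at rest in the bin under the chute (its centre within the chute's outline and lower than 50 mm above the bench), and the flap is shut (under 0.05 rad) (x of ring_center in the frame of drop_box between 0 and 0.073 m and y of ring_center in the frame of drop_box between -0.031 and 0.031 m and z of ring_center in the frame of drop_box below 0.05 m and linear speed of ring below 0.02 m/s and value of joint flap below 0.05 rad); the robot touches nothing.
It fails at once if the ring is lifted off the track (more than 15 mm) (z of ring_center in the frame of drop_box above 0.095 m).
It fails at once if the ring leaves the track sideways (y of ring_center in the frame of drop_box above 0.035 m or y of ring_center in the frame of drop_box below -0.035 m).
It fails at once if a bystander is moved by more than 20 mm (distance of any of beaker, sampler_cone, bottle, mug from where it was at the start of the episode above 0.02 m).
It also fails if it takes over 38 s, if anything falls off the work surface, if the arm or the gripper's body presses on something with over 40 N, if the wrist force passes 120 N, or if a joint passes its speed limit or range.

## Working session

There is one attempt and no reset: what is moved stays moved. The work goes in short steps, Python scripts to look and compute and a tool call to move; the robot and the scene stay as the last step left them, time stands still between calls to the robot, and variables do not carry over. Pictures are saved under pics/ and viewed, and the job is handed in when it is done.

Besides the shell and the picture viewer there is one more tool, called by a JSON object that holds its "name" and its "arguments", one argument or row to a line. carry_out: Moves the arm, as the interface text tells. Shifts and turns lie within -1 to 1; 1 stands for 300 mm of shift or 45 degrees of turn. Its arguments: {"type":"object","properties":{"commands":{"type":"array"},"claw":{"type":"number"},"grip_force":{"type":"number"}},"required":["commands"]}

```bash
ls; mkdir -p pics
python3 - <<'E'
from plant import sensors, read_camera, robot
import cv2, numpy as np
for n in ("scene","top"):
    c=read_camera(n)
    np.savez(f"pics/{n}0.npz",**c)
    cv2.imwrite(f"pics/{n}0.png",cv2.cvtColor(c["color"],cv2.COLOR_RGB2BGR))
    print(n,c["K"].round(1).tolist(),(-c["R"].T@c["t"]).round(3),c["R"].round(3).tolist())
s=sensors.get_state()
for k,v in s.items(): print(k,np.round(v,3).tolist())
E
```

```text
pics
scene [[386.0, 0.0, 278.8], [0.0, 386.0, 208.7], [0.0, 0.0, 1.0]] [-0.224  0.42   0.823] [[-0.553, -0.833, -0.006], [-0.561, 0.378, -0.737], [0.616, -0.404, -0.676]]
top [[540.4, 0.0, 279.0], [0.0, 540.4, 208.9], [0.0, 0.0, 1.0]] [ 0.272 -0.008  1.459] [[-0.005, -1.0, -0.003], [-0.989, 0.005, -0.145], [0.145, 0.003, -0.989]]
time 0.1
joint_pos [1.321, 0.69, -0.195, 1.566, 0.157, 0.903, -0.215]
qvel [0.001, -0.002, 0.001, -0.002, 0.0, -0.0, 0.001]
joint_efforts [-0.003, -52.85, -1.271, -15.384, -0.053, 0.002, 0.0]
ee_pos [0.175, -0.599, 0.238]
orientation [[0.96, 0.28, -0.001], [0.28, -0.96, 0.002], [-0.0, -0.002, -1.0]]
wrist_force [-0.792, -0.507, -0.32]
ft_torque [-0.006, -0.042, -0.013]
gripper_width 0.088
```

View pics/scene0.png

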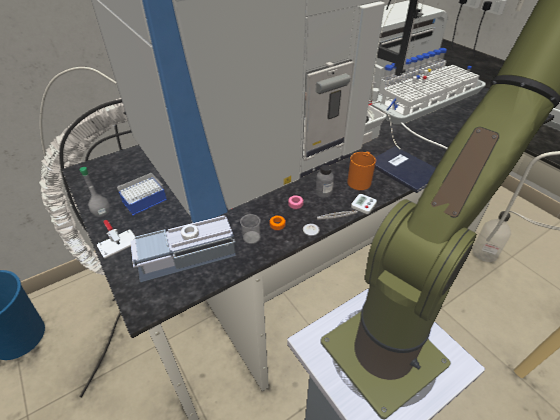

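View pics/top0.png

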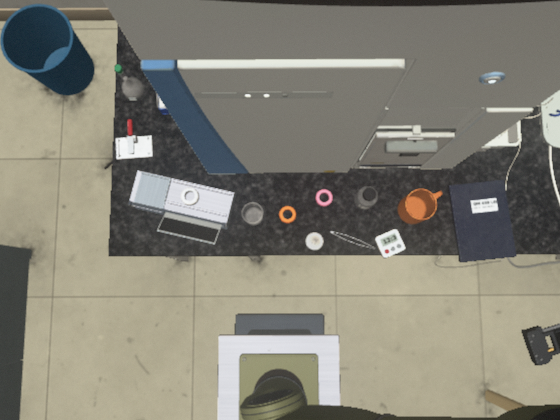

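The ring (white) is at about (190,197) in top and (190,232) in scene. The drop box lies left of the beaker (252,213), with the track running left in top. I'll zoom in to measure.

```bash
cat > h.py <<'E'
import numpy as np, cv2
def load(n): return dict(np.load(f"pics/{n}.npz"))
def cloud(c):
    z=c["range_z"]; v,u=np.mgrid[:z.shape[0],:z.shape[1]]
    K=c["K"]; P=np.stack([(u-K[0,2])*z/K[0,0],(v-K[1,2])*z/K[1,1],z],-1)
    W=(P-c["t"])@c["R"]; W[z==0]=np.nan; return W
def proj(c,X):
    p=np.atleast_2d(X)@c["R"].T+c["t"]; q=p@c["K"].T; return q[:,:2]/q[:,2:]
E
python3 - <<'E'
from h import *
c=load("top0"); W=cloud(c)
cv2.imwrite("pics/topz.png",cv2.resize(cv2.cvtColor(c["color"][155:255,110:270],cv2.COLOR_RGB2BGR),None,fx=5,fy=5,interpolation=cv2.INTER_CUBIC))
s=load("scene0")
cv2.imwrite("pics/scenez.png",cv2.resize(cv2.cvtColor(s["color"][200:285,120:270],cv2.COLOR_RGB2BGR),None,fx=5,fy=5,interpolation=cv2.INTER_CUBIC))
for v in range(165,250,5):
    print(v,[ "%d:%.3f,%.3f,%.3f"%(u,*W[v,u]) for u in range(125,250,15)])
E
```

```text
165 ['125:0.610,0.421,0.001', '140:0.610,0.379,0.000', '155:0.610,0.338,-0.002', '170:0.610,0.297,-0.003', '185:0.609,0.255,-0.000', '200:0.609,0.213,0.002', '215:0.579,0.156,0.130', '230:0.580,0.119,0.123', '245:0.583,0.082,0.113']
170 ['125:0.597,0.422,-0.004', '140:0.580,0.360,0.072', '155:0.596,0.338,-0.000', '170:0.595,0.296,0.001', '185:0.595,0.254,0.004', '200:0.595,0.213,0.002', '215:0.580,0.164,0.068', '230:0.580,0.124,0.065', '245:0.580,0.085,0.064']
175 ['125:0.581,0.419,0.003', '140:0.568,0.361,0.068', '155:0.564,0.318,0.083', '170:0.581,0.295,0.002', '185:0.582,0.255,-0.005', '200:0.582,0.213,-0.003', '215:0.581,0.172,-0.000', '230:0.582,0.131,-0.005', '245:0.581,0.089,-0.003']
180 ['125:0.568,0.420,-0.001', '140:0.552,0.357,0.081', '155:0.552,0.319,0.077', '170:0.550,0.277,0.088', '185:0.567,0.254,-0.001', '200:0.566,0.212,0.003', '215:0.567,0.172,-0.003', '230:0.567,0.131,-0.003', '245:0.566,0.089,0.000']
185 ['125:0.554,0.419,-0.000', '140:0.540,0.359,0.070', '155:0.540,0.319,0.072', '170:0.540,0.281,0.067', '185:0.539,0.241,0.071', '200:0.536,0.199,0.088', '215:0.553
[... 2147 characters left out ...]
']
235 ['125:0.416,0.412,0.005', '140:0.416,0.374,-0.003', '155:0.416,0.332,0.001', '170:0.415,0.291,0.002', '185:0.404,0.230,0.119', '200:0.404,0.193,0.113', '215:0.405,0.157,0.105', '230:0.415,0.129,0.001', '245:0.414,0.088,0.000']
240 ['125:0.402,0.413,0.000', '140:0.402,0.373,0.000', '155:0.402,0.333,-0.004', '170:0.402,0.291,0.001', '185:0.402,0.251,-0.002', '200:0.391,0.193,0.115', '215:0.391,0.156,0.112', '230:0.401,0.129,0.002', '245:0.401,0.088,-0.003']
245 ['125:0.389,0.413,-0.001', '140:0.389,0.372,0.003', '155:0.389,0.332,-0.003', '170:0.388,0.291,0.002', '185:0.388,0.250,0.004', '200:0.388,0.211,-0.005', '215:0.388,0.170,-0.005', '230:0.387,0.129,0.002', '245:0.387,0.088,0.001']
```

```bash
sleep 1
```

```text
(no output)
```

View pics/topz.png

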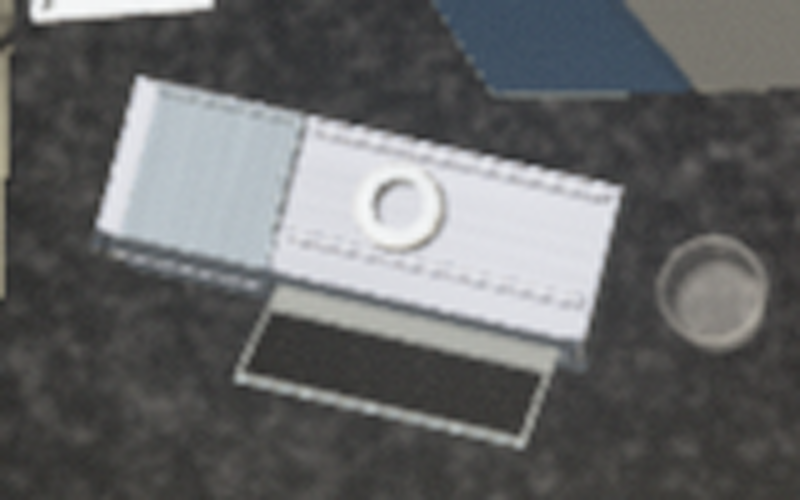

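View pics/scenez.png

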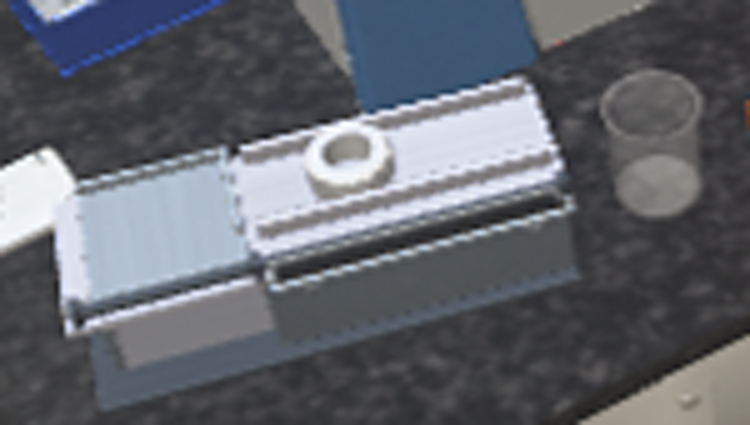

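```bash
cat >> h.py <<'E'
from scipy.optimize import least_squares
def B2W(p,X):
    x,y,th=p; X=np.atleast_2d(X)/1000.; c,s=np.cos(th),np.sin(th)
    return np.c_[x+c*X[:,0]-s*X[:,1], y+s*X[:,0]+c*X[:,1], X[:,2]]
E
python3 - <<'E'
from h import *
t=load("top0"); s=load("scene0")
T=lambda a,b:(110+(a+.5)/5-.5,155+(b+.5)/5-.5); S=lambda a,b:(120+(a+.5)/5-.5,200+(b+.5)/5-.5)
tc=[((-12,110,117),T(235,380)),((-162,110,117),T(523,447)),((-4,-33,76),T(306,118)),((-168,-26,82),T(608,199))]
sc=[((-12,110,117),S(272,283)),((-162,110,117),S(573,207)),((-4,-33,76),S(228,152))]
# scene side edge
def f(p):
    r=[]
    for c,L in((t,tc),(s,sc)):
        for X,q in L: r+=list(proj(c,B2W(p,X))[0]-q)
    return np.array(r)
o=least_squares(f,[0.5,0.29,1.8],loss="soft_l1")
print(o.x,np.degrees(o.x[2]),f(o.x).round(1))
# depth-based: deck edges in top cloud
p=o.x
W=cloud(t).reshape(-1,3); c_,s_=np.cos(p[2]),np.sin(p[2])
d=W[:,:2]-p[:2]; bx=d@[c_,s_]; by=d@[-s_,c_]
np.savez("pics/fit.npz",p=p)
for c,n,T0 in((t,"top",(110,155,160,100)),(s,"scene",(120,200,150,85))):
    x0,y0,w,h=T0
    im=cv2.resize(cv2.cvtColor(c["color"][y0:y0+h,x0:x0+w],cv2.COLOR_RGB2BGR),None,fx=5,fy=5,interpolation=cv2.INTER_CUBIC)
    def ln(pts,col):
        q=proj(c,B2W(p,pts)); q=((q+.5-[x0,y0])*5-.5).round().astype(int)
        cv2.polylines(im,[q.reshape(-1,1,2)],False,col,1)
    ln([(-170,-58,70),(90,-58,70),(90,58,70),(-170,58,70),(-170,-58,70)],(0,0,255))
    ln([(-12,110,117),(-162,110,117),(-162,55,77),(-12,55,77),(-12,110,117)],(0,200,0))
    ln([(-4,-33,76),(76,-33,76),(76,53,76),(-4,53,76),(-4,-33,76)],(255,0,0))
    for y in(-26,26): ln([(-168,y,82),(-10,y,82)],(255,0,255))
    cv2.imwrite(f"pics/ov_{n}.png",im)
E
```

```text
[0.52568125 0.28799289 1.33917605] 76.72913555309714 [-0.  -0.3  0.6 -0.2  0.5 -0.   0.2 -0.1 -0.6  1.4  0.1  0.2 -0.2  0.2]
```

View pics/ov_top.png

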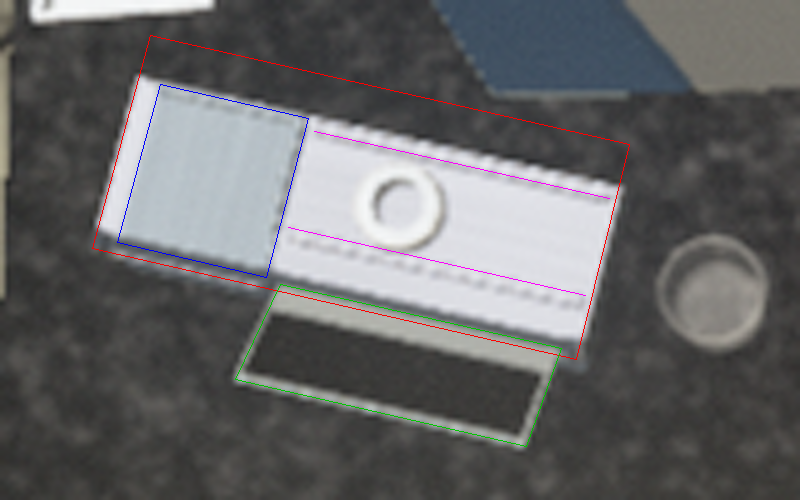

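View pics/ov_scene.png

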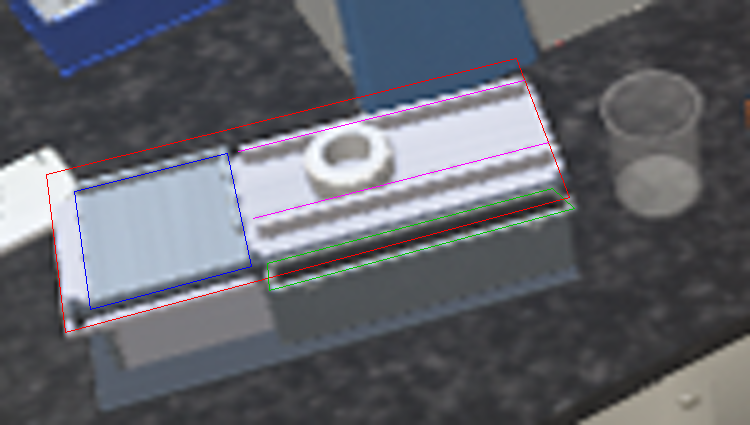

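Run:
```python
from h import *
p=np.load("pics/fit.npz")["p"]; t=load("top0"); s=load("scene0")
def w2b(W):
    d=W[...,:2]-p[:2]; c,sn=np.cos(p[2]),np.sin(p[2])
    return np.stack([d@[c,sn],d@[-sn,c],W[...,2]],-1)*1000
def ray(c,uv,z):
    C=-c["R"].T@c["t"]; d=c["R"].T@np.linalg.inv(c["K"])@[*uv,1]; return C+d*(z-C[2])/d[2]
for c,n in((t,"top"),(s,"scene")):
    W=cloud(c); b=w2b(W); col=c["color"].astype(int)
    m=(abs(b[...,1])<24)&(b[...,0]>-125)&(b[...,0]<-30)&(b[...,2]>83)
    q=b[m]; print(n,m.sum(),"mean",q.mean(0),"lo",np.percentile(q,3,axis=0),"hi",np.percentile(q,97,axis=0))
    for x in range(-160,90,40):
        for y in (0,): 
            k=(abs(b[...,0]-x)<15)&(abs(b[...,1]-y)<15); print(x,k.sum(),np.nanmedian(b[k][:,2]).round(1),end="; ")
    print()
    # solids
    for y0 in np.arange(0.0,0.5,0.04):
        for z0,z1 in((.1,.3),(.3,.6)):
            k=(W[...,1]>y0)&(W[...,1]<y0+.04)&(W[...,2]>z0)&(W[...,2]<z1)&(W[...,0]>.3)
            if n=="scene" and k.sum()>5: print("y%.2f z%.1f n%d xmin %.3f"%(y0,z0,k.sum(),np.percentile(W[k][:,0],2)))
print("ring px", w2b(ray(t,(110+(399.5)/5-.5,155+208/5-.5),.09)))
print("beaker", w2b(ray(t,(252,213),.03)))
```

```text
top 171 mean [-65.10370756   1.39300395  89.61510372] lo [-85.39194581 -19.02763852  83.90768828] hi [-44.6989523   21.45775375  95.68018996]
-160 167 68.7; -120 131 69.9; -80 133 74.9; -40 125 73.0; 0 133 74.0; 40 129 76.0; 80 95 71.8; 
scene 143 mean [-64.43248929   4.15976375  89.32871103] lo [-84.1436224  -17.50825367  83.42308852] hi [-44.08185628  22.54895382  92.90022716]
-160 122 69.9; -120 132 70.1; -80 134 71.7; -40 139 70.5; 0 147 71.4; 40 151 75.7; 80 140 69.7; 
y0.00 z0.1 n764 xmin 0.577
y0.00 z0.3 n1963 xmin 0.577
y0.04 z0.1 n817 xmin 0.577
y0.04 z0.3 n2062 xmin 0.577
y0.08 z0.1 n817 xmin 0.576
y0.08 z0.3 n2195 xmin 0.577
y0.12 z0.1 n1282 xmin 0.576
y0.12 z0.3 n2592 xmin 0.576
y0.16 z0.1 n3779 xmin 0.575
y0.16 z0.3 n7516 xmin 0.577
y0.20 z0.1 n868 xmin 0.398
y0.20 z0.3 n481 xmin 1.482
y0.24 z0.1 n894 xmin 0.407
y0.24 z0.3 n515 xmin 1.483
y0.28 z0.1 n827 xmin 0.418
y0.28 z0.3 n565 xmin 1.482
y0.32 z0.1 n748 xmin 1.175
y0.32 z0.3 n606 xmin 1.483
y0.36 z0.1 n764 xmin 0.812
y0.36 z0.3 n654 xmin 1.483
y0.40 z0.1 n719 xmin 0.813
y0.40 z0.3 n597 xmin 1.482
y0.44 z0.1 n667 xmin 1.480
y0.44 z0.3 n237 xmin 1.483
y0.48 z0.1 n556 xmin 1.483
ring px [-64.84765377   4.10748787  90.        ]
beaker [-226.8700804    3.2393359   30.       ]
```

```bash
cat >> h.py <<'E'
from scipy.spatial.transform import Rotation as Rn
P=np.load("pics/fit.npz")["p"]
def Rtool(tilt):
    a=np.radians(tilt); th=P[2]; bx=np.array([np.cos(th),np.sin(th),0]); by=np.array([-np.sin(th),np.cos(th),0]); Z=np.array([0,0,1.])
    return np.c_[np.cos(a)*bx+np.sin(a)*Z,-by,np.sin(a)*bx-np.cos(a)*Z]
def units(pos,R,st):
    R0=np.array(st["orientation"]); dp=R0.T@(np.array(pos)-st["ee_pos"])/.3
    rv=Rn.from_matrix(R0.T@R).as_rotvec()/np.radians(45)
    return dp.round(3).tolist(),rv.round(3).tolist()
def inbox(st):
    d=np.array(st["ee_pos"])[:2]-P[:2]; c,s=np.cos(P[2]),np.sin(P[2])
    return np.array([d@[c,s],d@[-s,c],st["ee_pos"][2]])*1000
E
python3 - <<'E'
from h import *
from plant import sensors
st=sensors.get_state()
print(units((.42,-.36,.25),Rtool(0),st)); print(units((.47,-.08,.25),Rtool(0),st))
for t in (0,15): print(t,units(B2W(P,(-112,44.5,240))[0],Rtool(t),st),B2W(P,(-112,44.5,240)))
E
```

```text
([1.008, -0.537, -0.039], [-0.002, -0.001, -1.344])
([1.43, -1.387, -0.038], [-0.002, -0.001, -1.344])
0 ([1.638, -2.261, -0.003], [-0.002, -0.001, -1.344]) [[0.45665945 0.18919896 0.24      ]]
15 ([1.638, -2.261, -0.003], [0.174, 0.301, -1.336]) [[0.45665945 0.18919896 0.24      ]]
```

{"name": "carry_out", "arguments": {
  "commands": [
    {"dp": [0.3,-0.17,-0.03],"rotation": [0,0,-0.15]},
    {"dp": [0.6,-0.33,-0.04],"rotation": [0,0,-0.3]},
    {"dp": [0.98,-0.52,-0.04],"rotation": [0,0,-0.5]},
    {"dp": [0.98,-0.52,-0.04],"rotation": [0,0,-0.5]},
    {"dp": [0.98,-0.52,-0.04],"rotation": [0,0,-0.5]},
    {"dp": [0.98,-0.52,-0.04],"rotation": [0,0,-0.5]},
    {"dp": [0.98,-0.52,-0.04],"rotation": [0,0,-0.5]}
  ],
  "claw": 67.5,
  "grip_force": 30
}}

```text
time: 0.98
ee_pos: [0.4148, -0.3662, 0.2505]
orientation: [[0.777, 0.629, 0.0], [0.629, -0.777, 0.001], [0.001, -0.001, -1.0]]
wrist_force: [-1.0, -1.4, -0.4]
gripper_width: 0.0676
```

Run:
```python
from h import *
from plant import sensors
st=sensors.get_state(); print(st["time"],st["ee_pos"],st["joint_pos"],st["gripper_width"])
print(units((.46,-.08,.25),Rtool(0),st))
print(units(B2W(P,(-112,44.5,240))[0],Rtool(0),st))
```

```text
0.975 [ 0.41484808 -0.36618396  0.25053362] [ 0.8162188   0.58629605 -0.28815267  1.7670037   0.21573285  0.81959823
 -0.46441442] 0.06756046125247714
([0.717, -0.647, 0.003], [-0.0, -0.001, -0.838])
([1.273, -1.351, 0.037], [-0.0, -0.001, -0.838])
```

{"name": "carry_out", "arguments": {
  "commands": [
    {"dp": [0.3,-0.3,0],"rotation": [0,0,-0.2]},
    {"dp": [0.7,-0.68,0],"rotation": [0,0,-0.5]},
    {"dp": [0.7,-0.68,0],"rotation": [0,0,-0.5]},
    {"dp": [0.7,-0.68,0],"rotation": [0,0,-0.5]},
    {"dp": [0.7,-0.68,0],"rotation": [0,0,-0.5]},
    {"dp": [0.7,-0.68,0],"rotation": [0,0,-0.5]},
    {"dp": [0.7,-0.68,0],"rotation": [0,0,-0.5]}
  ]
}}

```text
time: 1.85
ee_pos: [0.449, -0.0798, 0.2505]
orientation: [[0.484, 0.875, -0.001], [0.875, -0.484, -0.002], [-0.002, -0.0, -1.0]]
wrist_force: [-0.3, 0.5, 0.1]
gripper_width: 0.0677
```

Run:
```python
from h import *
from plant import sensors
st=sensors.get_state(); print(st["time"],st["ee_pos"],st["joint_pos"],st["gripper_width"])
for t in(0,15):print(units(B2W(P,(-112,44.5,220))[0],Rtool(t),st))
```

```text
1.85 [ 0.44901878 -0.07982028  0.25049646] [ 0.33471379  0.47366868 -0.38775958  2.03264528  0.27834313  0.68606256
 -0.73655912] 0.06768442191055801
([0.797, -0.411, 0.1], [-0.0, 0.002, -0.348])
([0.797, -0.411, 0.1], [0.045, 0.334, -0.346])
```

{"name": "carry_out", "arguments": {
  "commands": [
    {"dp": [0.2,-0.1,0.02],"rotation": [0,0.05,-0.1]},
    {"dp": [0.4,-0.2,0.05],"rotation": [0.02,0.15,-0.2]},
    {"dp": [0.6,-0.3,0.08],"rotation": [0.03,0.25,-0.3]},
    {"dp": [0.797,-0.411,0.1],"rotation": [0.045,0.334,-0.346]},
    {"dp": [0.797,-0.411,0.1],"rotation": [0.045,0.334,-0.346]},
    {"dp": [0.797,-0.411,0.1],"rotation": [0.045,0.334,-0.346]},
    {"dp": [0.797,-0.411,0.1],"rotation": [0.045,0.334,-0.346]}
  ]
}}

```text
time: 2.72
ee_pos: [0.4572, 0.1887, 0.2204]
orientation: [[0.222, 0.973, 0.06], [0.94, -0.23, 0.252], [0.259, 0.001, -0.966]]
wrist_force: [0.1, -1.1, -1.3]
gripper_width: 0.0673
```

```bash
cat > look.py <<'E'
from h import *
from plant import sensors, read_camera
import sys
n=sys.argv[1]
st=sensors.get_state(); print(st["time"],inbox(st).round(1),np.round(st["wrist_force"],2),st["gripper_width"])
print("orient err",Rn.from_matrix(np.array(st["orientation"]).T@Rtool(15)).as_rotvec().round(4))
c=read_camera("scene"); np.savez(f"pics/s{n}.npz",**c)
a=cv2.resize(cv2.cvtColor(c["color"][90:290,80:300],cv2.COLOR_RGB2BGR),None,fx=3,fy=3,interpolation=cv2.INTER_CUBIC); cv2.imwrite(f"pics/s{n}.png",a)
c=read_camera("top"); np.savez(f"pics/t{n}.npz",**c)
a=cv2.resize(cv2.cvtColor(c["color"][130:280,90:290],cv2.COLOR_RGB2BGR),None,fx=3,fy=3,interpolation=cv2.INTER_CUBIC); cv2.imwrite(f"pics/t{n}.png",a)
E
python3 look.py 1
python3 - <<'E'
from h import *
from plant import sensors
st=sensors.get_state()
for z in(220,125,110,90,78):print(z,units(B2W(P,(-112,44.5,z))[0],Rtool(15),st))
E
```

```text
2.725 [-112.3   43.9  220.4] [ 0.07 -1.06 -1.28] 0.06730334896097784
orient err [ 0.001  -0.     -0.0004]
220 ([-0.001, -0.001, 0.002], [0.001, -0.001, -0.0])
125 ([-0.083, -0.002, 0.307], [0.001, -0.001, -0.0])
110 ([-0.096, -0.002, 0.356], [0.001, -0.001, -0.0])
90 ([-0.113, -0.002, 0.42], [0.001, -0.001, -0.0])
78 ([-0.124, -0.002, 0.459], [0.001, -0.001, -0.0])
```

View pics/s1.png

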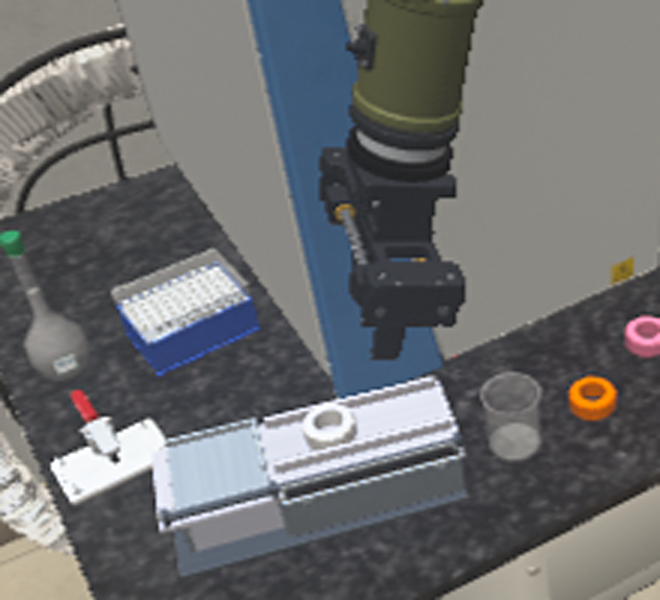

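View pics/t1.png

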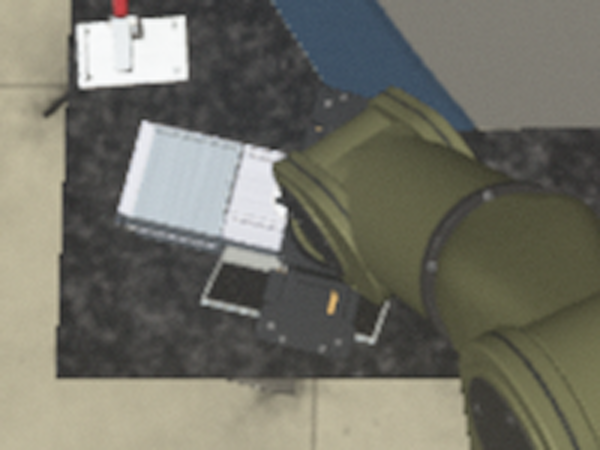

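The scene view shows the gripper tilted above the track, behind the ring at crop pixel (330,427). The arm is clear of the blue post. Next I'll descend to just above the plate.

{"name": "carry_out", "arguments": {
  "commands": [
    {"dp": [-0.04,-0.002,0.15],"rotation": [0,0,0]},
    {"dp": [-0.096,-0.002,0.356],"rotation": [0,0,0]},
    {"dp": [-0.096,-0.002,0.356],"rotation": [0,0,0]},
    {"dp": [-0.096,-0.002,0.356],"rotation": [0,0,0]},
    {"dp": [-0.096,-0.002,0.356],"rotation": [0,0,0]}
  ]
}}

```text
time: 3.45
ee_pos: [0.4572, 0.192, 0.1126]
orientation: [[0.218, 0.974, 0.064], [0.94, -0.227, 0.255], [0.263, 0.004, -0.965]]
wrist_force: [0.1, 0.2, -0.5]
gripper_width: 0.0676
```

```bash
python3 look.py 2
python3 - <<'E'
from h import *
from plant import sensors
st=sensors.get_state()
for z in(100,90,84,78):print(z,units(B2W(P,(-112,44.5,z))[0],Rtool(15),st))
E
```

```text
3.45 [-109.2   44.6  112.6] [ 0.06  0.18 -0.45] 0.06757947912543606
orient err [ 0.0034 -0.0043  0.0039]
100 ([-0.019, 0.001, 0.037], [0.004, -0.005, 0.005])
90 ([-0.028, 0.001, 0.069], [0.004, -0.005, 0.005])
84 ([-0.033, 0.0, 0.088], [0.004, -0.005, 0.005])
78 ([-0.039, 0.0, 0.108], [0.004, -0.005, 0.005])
```

View pics/s2.png

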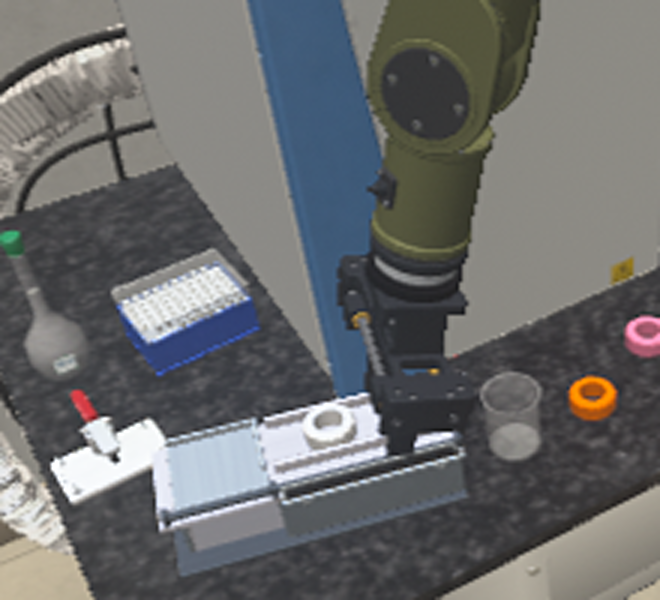

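View pics/t2.png

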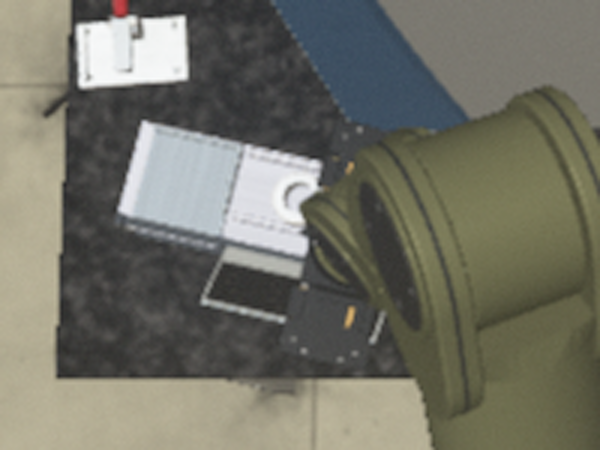

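Scene shows the near finger above the plate, at about (400,445), with the ring undisturbed ahead of it at (330,427). Pressing down now.

{"name": "carry_out", "arguments": {
  "commands": [
    {"dp": [-0.01,0,0.035],"rotation": [0,0,0]},
    {"dp": [-0.019,0,0.07],"rotation": [0,0,0]},
    {"dp": [-0.028,0,0.103],"rotation": [0,0,0]},
    {"dp": [-0.028,0,0.103],"rotation": [0,0,0]},
    {"dp": [-0.028,0,0.103],"rotation": [0,0,0]},
    {"dp": [-0.028,0,0.103],"rotation": [0,0,0]}
  ]
}}

```text
time: 4.3
ee_pos: [0.4562, 0.1924, 0.0786]
orientation: [[0.218, 0.974, 0.06], [0.94, -0.226, 0.255], [0.262, 0.001, -0.965]]
wrist_force: [1.1, -0.5, 5.8]
gripper_width: 0.0677
```

```bash
python3 look.py 3
```

```text
4.3 [-109.    45.7   78.6] [ 1.11 -0.47  5.84] 0.06774299521703378
orient err [-0.0004 -0.0033  0.004 ]
```

View pics/s3.png

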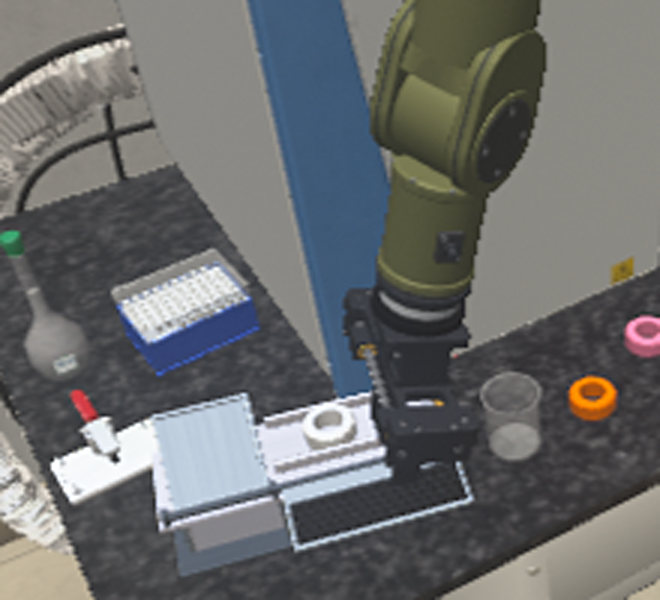

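View pics/t3.png

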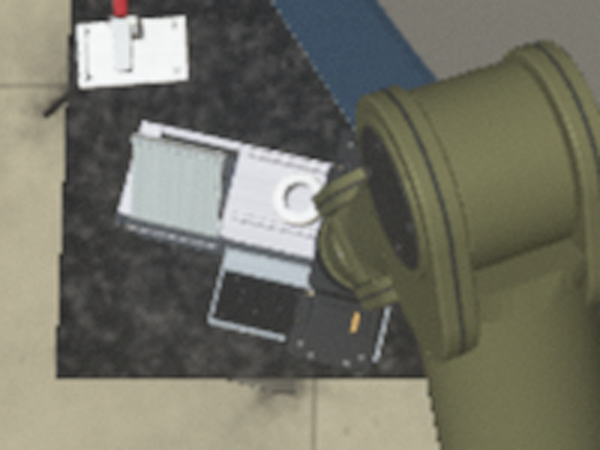

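The flap is lifted: the cover is raised at (205,450) in scene, and the plate is near level under the finger with about 6 N. Now I'll measure the opening angle.

```bash
cat >> h.py <<'E'
def w2b(W):
    d=W[...,:2]-P[:2]; c,sn=np.cos(P[2]),np.sin(P[2])
    return np.stack([d@[c,sn],d@[-sn,c],W[...,2]],-1)*1000
def flap(c):
    b=w2b(cloud(c)); m=(b[...,0]>5)&(b[...,0]<65)&(b[...,1]>-30)&(b[...,1]<45)&(b[...,2]>70); q=b[m]
    a=np.arctan2(q[:,2]-78,53-q[:,1]); return np.median(a),len(a)
def ring(c):
    b=w2b(cloud(c)); w=c["color"].astype(int)
    m=(abs(b[...,1])<24)&(b[...,0]>-100)&(b[...,0]<20)&(b[...,2]>84)&(b[...,2]<96)&(w.min(-1)>170); q=b[m]
    return q.mean(0).round(1),q.min(0).round(1),q.max(0).round(1),len(q)
E
python3 - <<'E'
from h import *
for n in("s3","t3"):
    c=load(n); print(n,flap(c),ring(c))
from plant import sensors
st=sensors.get_state()
for x in(-100,-80,-60,-40,-20):print(x,units(B2W(P,(x,44.5,78))[0],Rtool(15),st))
E
```

```text
s3 (np.float64(0.6613952237410555), 737) (array([-63.1,   5.4,  90.4]), array([-88.4, -23.9,  84.8]), array([ 7.7, 23.8, 95.2]), 119)
t3 (np.float64(0.6330080779999635), 611) (array([-60.9,   1.5,  89.8]), array([-81.7, -20.2,  84.2]), array([ 7.5, 23.1, 95.6]), 125)
-100 ([0.028, 0.004, 0.01], [-0.0, -0.004, 0.007])
-80 ([0.093, 0.004, 0.027], [-0.0, -0.004, 0.007])
-60 ([0.157, 0.004, 0.045], [-0.0, -0.004, 0.007])
-40 ([0.221, 0.005, 0.062], [-0.0, -0.004, 0.007])
-20 ([0.286, 0.005, 0.08], [-0.0, -0.004, 0.007])
```

{"name": "carry_out", "arguments": {
  "commands": [
    {"dp": [0.012,0,0.008],"rotation": [0,0,0]},
    {"dp": [0.028,0,0.013],"rotation": [0,0,0]},
    {"dp": [0.045,0,0.017],"rotation": [0,0,0]},
    {"dp": [0.062,0,0.022],"rotation": [0,0,0]},
    {"dp": [0.08,0,0.026],"rotation": [0,0,0]},
    {"dp": [0.096,0,0.031],"rotation": [0,0,0]},
    {"dp": [0.112,0,0.035],"rotation": [0,0,0]},
    {"dp": [0.128,0,0.039],"rotation": [0,0,0]},
    {"dp": [0.144,0,0.043],"rotation": [0,0,0]},
    {"dp": [0.16,0,0.048],"rotation": [0,0,0]}
  ]
}}

```text
time: 5.65
ee_pos: [0.4667, 0.2384, 0.0764]
orientation: [[0.219, 0.974, 0.059], [0.941, -0.227, 0.25], [0.257, 0.0, -0.966]]
wrist_force: [-1.1, -4.6, 7.0]
gripper_width: 0.0672
```

```bash
python3 look.py 4
python3 - <<'E'
from h import *
for n in("s4","t4"):
    c=load(n); print(n,flap(c),ring(c))
from plant import sensors
st=sensors.get_state()
for x in(-40,-24,-17):print(x,units(B2W(P,(x,44.5,76.5))[0],Rtool(15),st))
E
```

```text
5.65 [-61.8  46.   76.4] [-1.11 -4.59  7.  ] 0.0671985799671774
orient err [-0.0002  0.0022  0.0027]
s4 (np.float64(0.7298572367024023), 732) (array([-30.3,   5.2,  90.4]), array([-52.2, -23.1,  84.5]), array([-9.1, 23.8, 93.8]), 118)
t4 (np.float64(0.6903716977015154), 585) (array([-18.6,   7.2,  89.6]), array([-33.3, -14.6,  84.4]), array([-9.9, 23.2, 94.3]), 57)
-40 ([0.067, 0.005, 0.018], [-0.0, 0.001, 0.004])
-24 ([0.119, 0.005, 0.032], [-0.0, 0.001, 0.004])
-17 ([0.141, 0.005, 0.038], [-0.0, 0.001, 0.004])
```

View pics/s4.png

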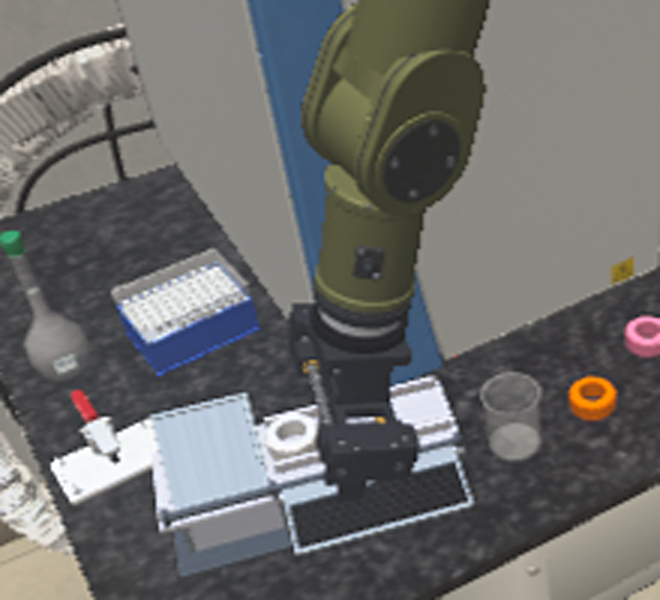

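View pics/t4.png

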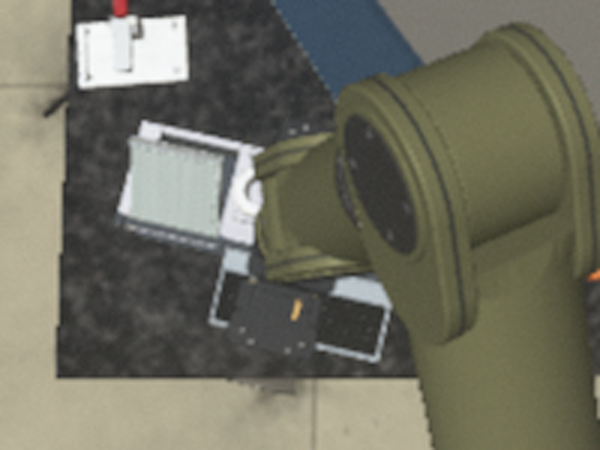

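The ring is now at x ≈ -30 (scene crop (292,435)), following the finger, with the flap at about 0.7 rad. I'll keep pushing.

{"name": "carry_out", "arguments": {
  "commands": [
    {"dp": [0.018,0,0.005],"rotation": [0,0,0]},
    {"dp": [0.035,0,0.009],"rotation": [0,0,0]},
    {"dp": [0.053,0,0.014],"rotation": [0,0,0]},
    {"dp": [0.07,0,0.019],"rotation": [0,0,0]},
    {"dp": [0.088,0,0.023],"rotation": [0,0,0]},
    {"dp": [0.105,0,0.028],"rotation": [0,0,0]},
    {"dp": [0.117,0,0.031],"rotation": [0,0,0]},
    {"dp": [0.129,0,0.034],"rotation": [0,0,0]},
    {"dp": [0.129,0,0.034],"rotation": [0,0,0]},
    {"dp": [0.129,0,0.034],"rotation": [0,0,0]}
  ]
}}

```text
time: 7.0
ee_pos: [0.476, 0.2782, 0.0769]
orientation: [[0.219, 0.974, 0.059], [0.941, -0.226, 0.252], [0.258, 0.001, -0.966]]
wrist_force: [-2.0, -3.4, 7.2]
gripper_width: 0.0674
```

```bash
python3 look.py 5
python3 - <<'E'
from h import *
for n in("s5","t5"):
    c=load(n); print(n,flap(c))
    try: print(ring(c))
    except Exception as e: print("no ring")
E
```

```text
7.0 [-20.9  46.1  76.9] [-2.04 -3.43  7.19] 0.06737462845535028
orient err [-0.0002  0.0004  0.0033]
s5 (np.float64(0.7156103379943398), 736)
no ring
t5 (np.float64(0.6833334310039196), 524)
no ringh.py:34: RuntimeWarning: Mean of empty slice.
  return q.mean(0).round(1),q.min(0).round(1),q.max(0).round(1),len(q)
  ret = um.true_divide(
```

View pics/s5.png

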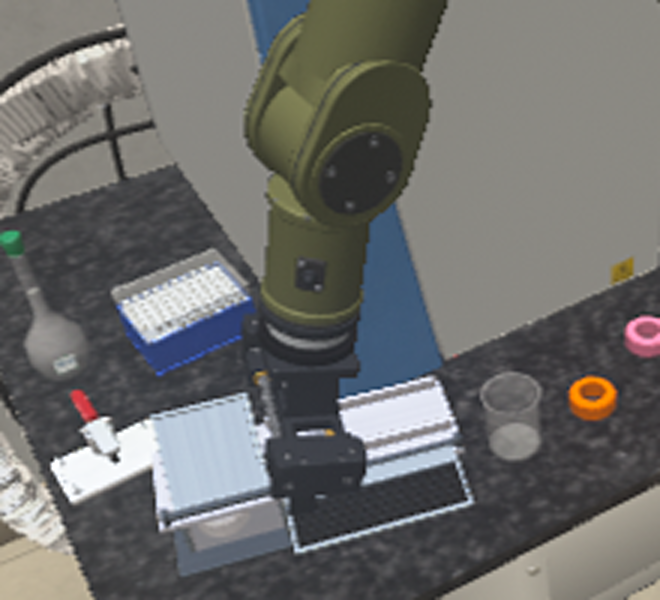

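View pics/t5.png

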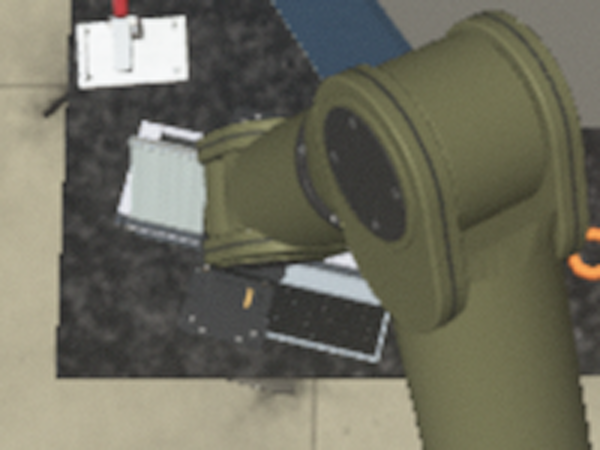

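The ring is off the deck and shows through the bin window at about scene crop (228,525). I'll check its height and rest before releasing.

Run:
```python
from h import *
from plant import read_camera
c=read_camera("scene"); np.savez("pics/s6.npz",**c)
cv2.imwrite("pics/s6.png",cv2.resize(cv2.cvtColor(c["color"][215:285,120:200],cv2.COLOR_RGB2BGR),None,fx=8,fy=8,interpolation=cv2.INTER_CUBIC))
for z in(10,20,30):
    for uv in((80+228/3,90+522/3),):
        C=-c["R"].T@c["t"]; d=c["R"].T@np.linalg.inv(c["K"])@[*uv,1]; print(z,w2b(C+d*(z/1000-C[2])/d[2]))
for x in (0,73):
  print(x,[proj(c,B2W(P,(x,y,z)))[0].round(1).tolist() for y,z in((31,6),(-31,6),(31,70))])
```

```text
10 [40.49685534 17.49483056 10.        ]
20 [39.4655121  26.62365737 20.        ]
30 [38.43416887 35.75248418 30.        ]
0 [[172.2, 264.5], [168.7, 248.4], [167.4, 248.7]]
73 [[144.6, 272.0], [142.2, 255.4], [138.5, 256.3]]
```

View pics/s6.png

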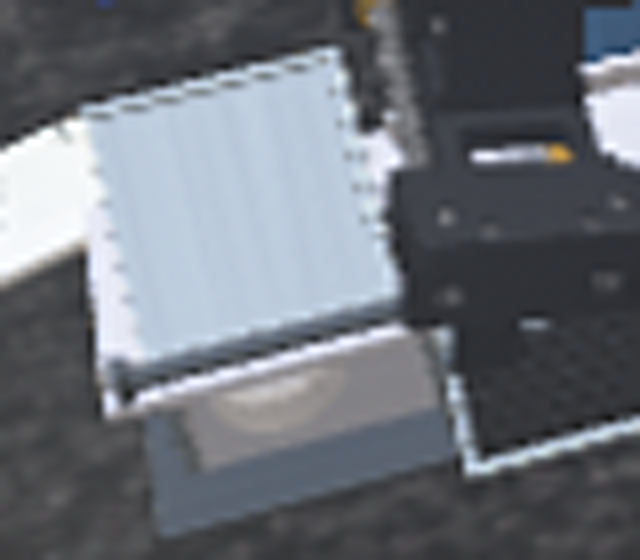

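The ring lies flat and low in the bin, visible through the window at box x ≈ 40. Backing off along the finger axis.

{"name": "carry_out", "arguments": {
  "commands": [
    {"dp": [-0.005,0,-0.03],"rotation": [0,0,0]},
    {"dp": [-0.01,0,-0.06],"rotation": [0,0,0]},
    {"dp": [-0.015,0,-0.09],"rotation": [0,0,0]},
    {"dp": [-0.02,0,-0.12],"rotation": [0,0,0]},
    {"dp": [-0.02,0,-0.16],"rotation": [0,0,0]},
    {"dp": [-0.02,0,-0.25],"rotation": [0,0,0]},
    {"dp": [-0.02,0,-0.36],"rotation": [0,0,0]},
    {"dp": [-0.02,0,-0.46],"rotation": [0,0,0]},
    {"dp": [-0.02,0,-0.46],"rotation": [0,0,0]},
    {"dp": [-0.02,0,-0.46],"rotation": [0,0,0]}
  ]
}}

```text
time: 8.4
ee_pos: [0.4661, 0.2377, 0.2077]
orientation: [[0.219, 0.974, 0.058], [0.941, -0.226, 0.252], [0.258, -0.001, -0.966]]
wrist_force: [-0.3, -0.3, -0.3]
gripper_width: 0.0677
```

```bash
python3 look.py 7
python3 - <<'E'
from h import *
for n in("s7","t7"):
    c=load(n); print(n,flap(c))
E
```

```text
8.4 [-62.6  46.4 207.7] [-0.28 -0.3  -0.32] 0.0676935020939847
orient err [-0.0017  0.0006  0.0031]
s7 (np.float64(-0.02778939707836555), 530)
t7 (np.float64(-0.04460081373679211), 569)
```

View pics/s7.png

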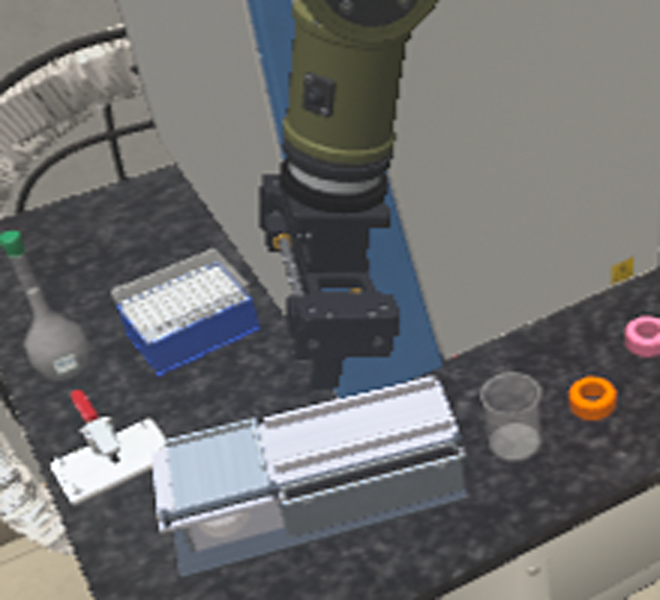

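View pics/t7.png

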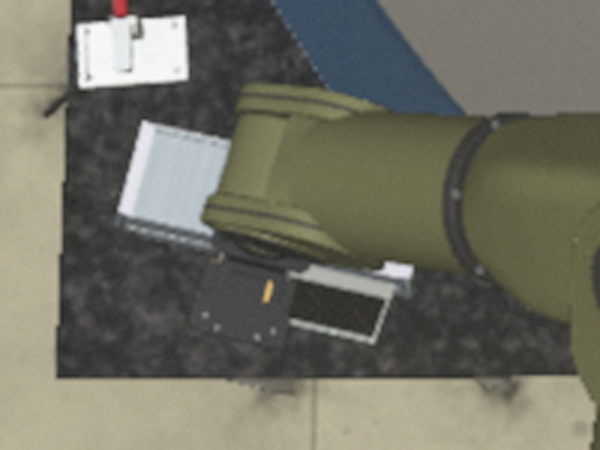

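The cover is flat again, the ring is visible in the bin at (222,525), the beaker is unmoved at (512,415), and wrist force is about 0. One last comparison with the first images, then I'll hand in.

Run:
```python
from h import *
from plant import robot, sensors
for a,b in(("scene0","s7"),("top0","t7")): print("flap before/after",flap(load(a))[0],flap(load(b))[0])
a,b=load("scene0")["color"].astype(int),load("s7")["color"].astype(int)
d=abs(a-b).max(-1)>40
for n,(u,v) in dict(beaker=(250,228),cone=(311,230),bottle=(325,181),mug=(362,170)).items(): print(n,d[v-18:v+18,u-14:u+14].sum())
print(np.abs(sensors.get_state()["qvel"]).max())
print(robot.close_job())
```

```text
flap before/after -0.024615469549340303 -0.02778939707836555
flap before/after -0.04242989610178215 -0.04460081373679211
beaker 0
cone 0
bottle 0
mug 212
0.006989243067793051
the job is handed in; nothing more can be done
None
```

Run:
```python
from h import *
a,b=load("scene0")["color"],load("s7")["color"]
f=lambda c:cv2.resize(cv2.cvtColor(np.ascontiguousarray(c[120:220,310:410]),cv2.COLOR_RGB2BGR),None,fx=3.9,fy=4)
cv2.imwrite("pics/mug.png",np.hstack([f(a),f(b)]))
```

```text
(no output)
```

View pics/mug.png

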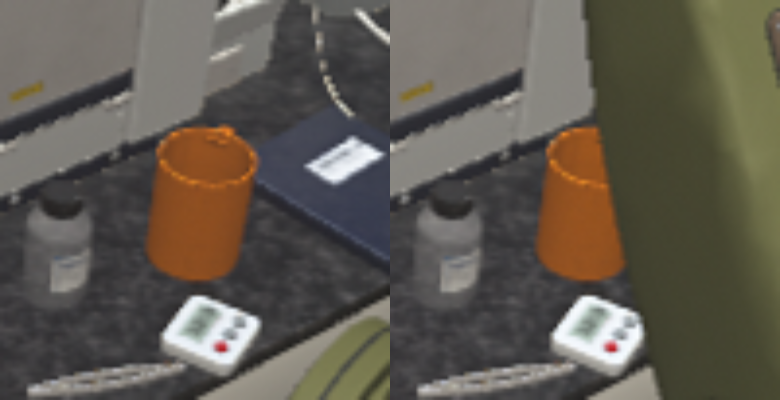

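The white ring is in the bin under the chute and the flap has sprung shut. I handed the job in after about 8.4 s of the 38 s allowed; no verdict is reported.

- **Method:** I held the press plate down with one fingertip at about 6–7 N, which opened the flap to roughly 0.65–0.73 rad. With the plate still down, I pushed the ring along the track with the other fingertip until it dropped, then backed off along the finger axis.
- **Ring:** before I released the plate, it was gone from the deck. It showed lying flat and low behind the bin window, at about x = 40 mm in the box's frame. I estimated its position from one picture through the window and did not measure its height or speed directly.
- **Flap:** the shut angle measured the same before and after, to within 0.003 rad in both cameras.
- **Robot:** at hand-in it was clear of everything, with wrist force near zero and the arm at rest.
- **Bystanders:** the beaker, cone and bottle showed no change in the scene image. The mug check flagged changed pixels. The picture shows the arm hiding part of it in the last view, and the part that can be seen is where it was.

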